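Switch the bench fume extraction from the round nozzle to the wide hood

TASK

Switch the fume extraction over from the round nozzle to the wide hood: with the fingertips push the lever on the wide hood's valve past its half-open click all the way to the fully open stop (broad end of the wedge mark), and only then push the lever on the round nozzle's valve all the way back to shut (point of its wedge mark), so that the fan always has an open path. Only push the levers, do not pinch them between the fingers, and leave the loose tools and parts on the bench where they lie.

Things in the scene. Friction and masses are not known exactly. Their poses are not given: they have to be found in the camera images.
- wide_gate: Fixed slide valve: grey box 96 (x) x 140 (y) x 56 mm on a 6 mm base plate, flat top 62 mm above the bench, lever in a slot on top; wide rectangular hood (152 mm wide, to x = -105 mm) in front (-x), duct behind, under 75 mm high. Origin: centre of its underside; +y = lever's opening direction. Wedge mark before the slot: point = shut end (-y), broad end = open (+y). Stands left or right of the other valve, slightly turned
- narrow_gate: Fixed slide valve: grey box 96 (x) x 140 (y) x 56 mm on a 6 mm base plate, flat top 62 mm above the bench, lever in a slot on top; round nozzle (30 mm across, to x = -107 mm) in front (-x), duct behind, under 75 mm high. Origin: centre of its underside; +y = lever's opening direction. Wedge mark before the slot: point = shut end (-y), broad end = open (+y). Stands left or right of the other valve, slightly turned
- wide_lever (a joint): Lever of the wide-hood valve, m: 0 shut, 0.030 half open (first click), 0.060 fully open (second stop, hard end); slides along the valve's +y. A spring detent holds it in each position: about 7 N pushes it out, then it snaps on into the next; 1.5 N friction. Starts shut
- narrow_lever (a joint): Lever of the round-nozzle valve, m: 0 shut, 0.030 half open (first click), 0.060 fully open (second stop, hard end); slides along the valve's +y. A spring detent holds it in each position: about 7 N pushes it out, then it snaps on into the next; 1.5 N friction. Starts anywhere between half and fully open
- wide_grip (a point): Middle of the lever's black finger tab: block 34 (x) x 14 (y, along the slide) x 40 mm tall, lower edge 68 mm and top 108 mm above the bench; axes as the valve's; moves with the lever
- narrow_grip (a point): Middle of the lever's black finger tab: block 34 (x) x 14 (y, along the slide) x 40 mm tall, lower edge 68 mm and top 108 mm above the bench; axes as the valve's; moves with the lever
- v_block: steel V-block, 60x40x34 mm, standing between the two valves, loose on the bench; stays where it is. Origin: centre of its underside
- pliers: pliers, about 172 mm long, loose on the bench; stays where it is. Origin: centre of its underside
- coupon_3: flat square steel plate, 50x50x9 mm, loose on the bench; stays where it is. Origin: centre of its underside
- tape_measure: tape measure, 32x82x60 mm, loose on the bench; stays where it is. Origin: centre of its underside
- hex_key_1: hex key, 114 mm long, loose on the bench; stays where it is. Origin: centre of its underside

How it is judged:
By the outcome, as a careful person would: the job done as asked, in the order asked, and still so for the second after the job is handed in, with the robot touching nothing.
It also fails if it takes over 43 s, if anything falls off the work surface, if the arm or the gripper's body presses on something with over 40 N, if the wrist force passes 120 N, or if a joint passes its speed limit or range.

ROBOT

A 6-joint arm with a two-finger parallel gripper is mounted at the origin on the work surface; the furniture and walls round the work are solid. World frame = base frame: x ahead of the robot, y to its left, z up, the work surface at z = 0. Lengths are in mm, angles in rad, forces in N, time in s.
With the tool pointing down it reaches from about 300 to 775 mm from the base axis. Payload 14.6 kg.
Tool frame: the origin (TCP) lies on the centre line of the jaws, within the pads' length; the fingertips stand manip.tcp_to_tips ahead of it and the grasp point (between the pads) lies 5 mm behind it (manip.tcp_to_tips is the distance from the TCP to the fingertips, in mm); z points along the fingers, y is the direction in which the jaws open and shut (so a half turn about z gives the same grasp; the last joint's range is limited). The gripper opens to 94 mm and grips with 3 to 60 N. Pads are 16 mm wide; open, the fingers measure 119 mm over their backs; the gripper's body (75 mm by 177 mm) begins 78 mm behind the grasp point.
Start: joints at [1.23, 0.3, 1.521, -0, 1.321, -0.067], TCP at [148.713, 529.503, 219.446] pointing down, gripper open.
Joint ranges: [-3.03, 3.03], [-0.79, 2.21], [0.23, 2.52], [-1.04, 4.18], [0, 3.07], [-2.55, 2.55]. Speed limits (rad/s): [2.22, 2.22, 2.57, 3.14, 3.14, 3.14].

INTERFACE

Orientations are given as [roll, pitch, yaw] about the fixed x, y, z axes, in that order (R = Rz(yaw) Ry(pitch) Rx(roll)).
In Python, from cell import manip, optics, workorder gives the robot as it stands. The module is installed in compiled form; this text tells all that it offers.
- The arm moves only by the tool jog_arm, never from a script. Its argument "deltas" is text: rows parted by semicolons, each of 5 numbers parted by spaces: the shift along the tool's x, y, z in mm, then the turn about the tool's z in rad, then the finger opening in mm, from 0 to 94. In form: tx ty tz twist grip; .... A call has exactly 10 rows; each row is the pose to reach, as a shift and turn from the pose commanded when the call began, along the tool's axes at that moment; what a row does not reach only later rows make up. A row lasts 1/8 s, in which the tool goes at most 62.5 mm and 10.7 degrees, less where a joint would pass 70% of its speed; a pose out of reach is approached as far as the arm can. A call with a gripper value outside its range is refused whole. The fingers move at their own pace and stop on an object; "squeeze" is the grip in N (left out, the last holds). Time passes only in rows, so rows that repeat a pose let the fingers close, or fill a call up. It gives the time, the measured TCP pose, the force and the opening at its end, in the units of the state.
- manip.read_state(): the state, without advancing time (a new reading comes with each control period).
- optics.camera(name): name is "scene" or "top"; returns (picture, depth): 384x512x3 uint8, red, green, blue; 384x512 float32, mm along the optical axis (not along the pixel's ray), 0 where there is no reading.
- optics.get_calibration(name): a dict with "intrinsics" (3x3 intrinsics, pixels), "R" (3x3) and "t" (3): a world point X has camera coordinates R X + t. Camera axes: x right, y down, z forward; pixel columns grow to the right and rows downward; lengths in mm; the calibration is good to about 2 mm. A picture is of the moment at which its call begins. get_calibration takes no time and is no camera call.
- workorder.sign_off(): hands the job in, once; it reports no verdict.
The state is a dict: "clock": time; "joints": joint angles; "qd": joint speeds; "effort": joint torques, N m; "eef_pos": TCP position; "eef_rot": TCP orientation; "wrist_force": force on the tool from outside, world axes, zero at the start; "moment": the same for the moment, N m; "finger_gap": finger opening in mm.
Only numpy, scipy, OpenCV 4.12 (cv2) and the standard library are available. Lean on these libraries where they do the work, as an engineer would, in place of code of your own. Each camera call takes 0.05 s, during which the arm holds its last target.

## Working session

There is one attempt and no reset: what is moved stays moved. The work goes in short steps, Python scripts to look and compute and a tool call to move; the robot and the scene stay as the last step left them, time stands still between calls to the robot, and variables do not carry over. Pictures are saved under pics/ and viewed, and the job is handed in when it is done.

Besides the shell and the picture viewer there is one more tool, called by a JSON object that holds its "api" and its "payload". jog_arm: Moves the arm, as the interface text tells. Its arguments: {"type":"object","properties":{"deltas":{"type":"string"},"squeeze":{"type":"number"}},"required":["deltas"]}

```bash
mkdir -p pics
python3 - <<'E'
from cell import manip, optics
import cv2, numpy as np
s=manip.read_state(); print({k:np.round(v,3) for k,v in s.items()}, manip.tcp_to_tips)
for n in("scene","top"):
    p,d=optics.camera(n); cv2.imwrite(f"pics/{n}0.png",p[:,:,::-1]); np.savez(f"{n}0.npz",p=p,d=d)
    c=optics.get_calibration(n); print(n,c)
E
```

```text
{'clock': np.float64(0.0), 'joints': array([ 1.23 ,  0.3  ,  1.522, -0.   ,  1.321, -0.067]), 'qd': array([-0.002, -0.   ,  0.001,  0.001,  0.002, -0.001]), 'effort': array([ 0.0000e+00, -5.3178e+01, -3.5277e+01,  7.1000e-02,  2.4000e-02,
       -0.0000e+00]), 'eef_pos': array([148.633, 529.278, 218.9  ]), 'eef_rot': array([-3.14 , -0.   ,  2.868]), 'wrist_force': array([-0.459,  0.188, -0.642]), 'moment': array([ 0.034,  0.019, -0.018]), 'finger_gap': np.float64(94.054)} 14.0
scene {'intrinsics': array([[415.93733059,   0.        , 247.36035279],
       [  0.        , 415.93733059, 188.67118664],
       [  0.        ,   0.        ,   1.        ]]), 'R': array([[ 0.77200041, -0.63503347,  0.027347  ],
       [-0.22842185, -0.31732472, -0.92039583],
       [ 0.59316003,  0.70429931, -0.39003033]]), 't': array([-371.50794339,  205.72606217,  912.68750448])}
top {'intrinsics': array([[392.80255681,   0.        , 253.84322254],
       [  0.        , 392.80255681, 190.01194684],
       [  0.        ,   0.        ,   1.        ]]), 'R': array([[-0.01847387, -0.99980303, -0.00725341],
       [-0.99147721,  0.01925481, -0.1288495 ],
       [ 0.12896378,  0.00481124, -0.99163763]]), 't': array([  29.02171111,  504.5316735 , 1359.05879834])}
```

View pics/scene0.png

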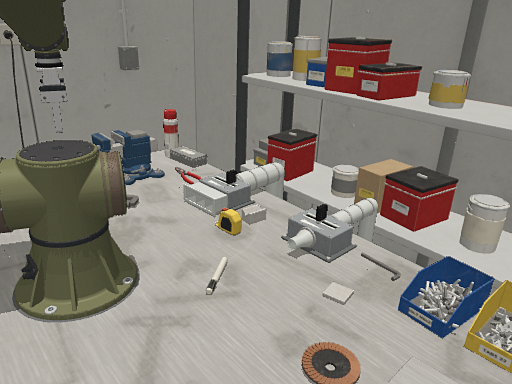

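View pics/top0.png

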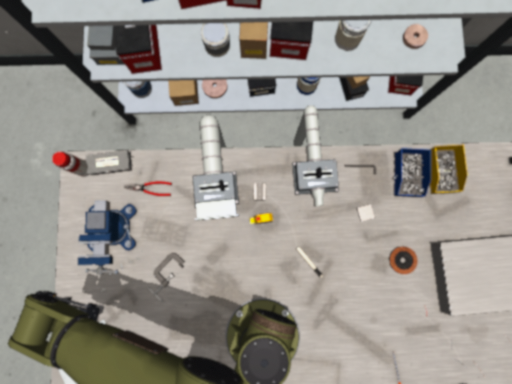

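The wide-hood valve is at about (215,190) in the top view and the round nozzle valve at about (317,175). The tape measure and V-block stand between them. I'll zoom in.

Run:
```python
import cv2, numpy as np
t=np.load("top0.npz")["p"][:,:,::-1]; s=np.load("scene0.npz")["p"][:,:,::-1]
a=cv2.resize(t[150:230,180:350],None,fx=4.6,fy=4.6,interpolation=cv2.INTER_CUBIC);cv2.imwrite("pics/topz.png",a)
a=cv2.resize(s[155:265,175:365],None,fx=4.2,fy=4.2,interpolation=cv2.INTER_CUBIC);cv2.imwrite("pics/scz.png",a)
```

```text
(no output)
```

View pics/topz.png

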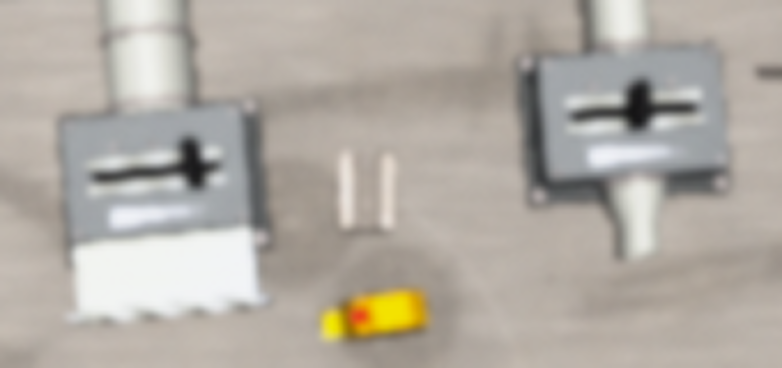

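View pics/scz.png

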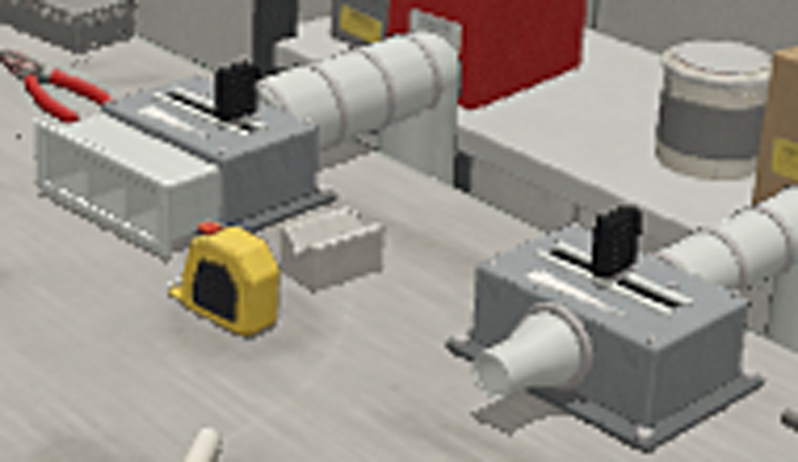

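```bash
cat > h.py <<'E'
import numpy as np, cv2
from cell import optics
def cloud(n,d):
    c=optics.get_calibration(n);K=c["intrinsics"]
    v,u=np.mgrid[:384,:512]
    X=np.stack([(u-K[0,2])/K[0,0]*d,(v-K[1,2])/K[1,1]*d,d],-1)
    return (X-c["t"])@c["R"]
def ray(n,u,v,z):
    c=optics.get_calibration(n);K=c["intrinsics"];C=-c["R"].T@c["t"]
    r=c["R"].T@np.array([(u-K[0,2])/K[0,0],(v-K[1,2])/K[1,1],1]);return C+r*(z-C[2])/r[2]
E
python3 - <<'E'
from h import *
for n in("top","scene"):
    c=optics.get_calibration(n); print(n,"cam",-c["R"].T@c["t"])
    f=np.load(n+"0.npz");P=cloud(n,f["d"]);p=f["p"].astype(int)
    np.save(n+"P.npy",P)
    dark=(p.max(2)<60)&(f["d"]>0)
    m=dark&(P[...,2]>72)&(P[...,2]<118)&(P[...,0]>400)&(P[...,0]<900)&(abs(P[...,1])<500)
    k,l,st,ce=cv2.connectedComponentsWithStats(m.astype(np.uint8))
    for i in range(1,k):
        if st[i,4]<6: continue
        q=P[l==i]; print("tab",st[i],ce[i].round(1),"med",np.median(q,0).round(1),"min",q.min(0).round(1),"max",q.max(0).round(1))
        t=q[q[:,2]>102]; print("  top",len(t),t.mean(0).round(1) if len(t) else"", t.min(0).round(1),t.max(0).round(1))
    if n=="top":
        for nm,cs in dict(wide=[(62,115),(250,103),(258,228),(72,243)],narrow=[(542,58),(718,45),(728,170),(548,182)]).items():
            W=np.array([ray(n,180+(a+.5)/4.6-.5,150+(b+.5)/4.6-.5,62) for a,b in cs]);print(nm,W.round(1).tolist(),W.mean(0).round(1))
            e=(W[0]-W[1]+W[3]-W[2]);print(" yaw of +y", np.arctan2(-e[0],e[1]), np.linalg.norm(W[0]-W[1]),np.linalg.norm(W[1]-W[2]))
    b=(abs(P[...,2]-62)<5)&(P[...,0]>400)&(P[...,0]<800)&(abs(P[...,1])<500)
    k,l,st,ce=cv2.connectedComponentsWithStats(b.astype(np.uint8))
    for i in range(1,k):
        if st[i,4]>100: q=P[l==i];print("flat",st[i],q.mean(0).round(1),q.min(0).round(1),q.max(0).round(1))
    # tall obstacles
    o=(P[...,2]>120)&(P[...,0]>450)&(P[...,0]<900)&(abs(P[...,1])<450)&(f["d"]>0)
    q=P[o]; print("tall minx",np.sort(q[:,0])[:5] if len(q) else None)
    if len(q): 
        for a in range(450,900,50):
            s=q[(q[:,0]>=a)&(q[:,0]<a+50)]
            if len(s): print(a,len(s),s.min(0).round(),s.max(0).round())
E
```

```text
top cam [ 325.498434     12.76256783 1412.91300969]
tab [316 169   6   8  35] [318.4 172.7] med [ 549.4 -198.5  106.6] min [ 537.9 -208.5   86. ] max [ 563.5 -193.5  112.8]
  top 29 [ 550.5 -200.4  107.5] [ 537.9 -208.5  103.4] [ 563.  -194.3  112.8]
tab [219 181   5   9  29] [221.3 185.1] med [514.6 129.  106.1] min [501.1 122.8  93.2] max [528.2 136.2 113.4]
  top 25 [514.9 129.  106.9] [501.1 122.8 102.5] [528.2 136.2 113.4]
tab [111 212   5  10  42] [113.2 216.7] med [414.8 491.2 103.3] min [400.5 488.9  80.7] max [430.7 493.8 117.7]
  top 22 [416.5 491.6 110.2] [400.5 489.6 102.9] [430.7 493.8 117.7]
wide [[559.5, 230.3, 62.0], [565.9, 87.5, 62.0], [470.5, 82.7, 62.0], [461.8, 222.6, 62.0]] [514.4 155.8  62. ]
 yaw of +y 0.05321063951905796 142.9142522568418 95.58823974646764
narrow [[596.2, -134.9, 62.0], [603.6, -269.0, 62.0], [507.6, -272.2, 62.0], [501.1, -136.3, 62.0]] [ 552.1 -203.1   62. ]
 yaw of +y 0.05136652137596863 134.24753389351702 96.10287821517186
flat [307 107  11  35 192] [ 733.8 -191.    59.9] [ 671.5 -208.5   57. ] [ 796.9 -174.5   66.2]
flat [ 193  115   42 
[... 219 characters left out ...]
318861  555.48484821]
tab [226 170  11  14 122] [230.7 176.3] med [512.5 122.2  94.5] min [499.  117.5  74.3] max [532.7 133.2 113. ]
  top 39 [515.2 123.3 107.6] [499.  117.5 102.5] [532.3 131.4 113. ]
tab [316 204  12  17 159] [321.2 211.9] med [ 545.4 -210.4   96.2] min [ 533.6 -214.9   73.8] max [ 570.1 -197.9  112.7]
  top 56 [ 548.8 -208.4  108.1] [ 534.8 -214.8  102.3] [ 570.1 -197.9  112.7]
flat [183 166 101  35 731] [516.5 139.4  62.4] [403.8  73.1  57. ] [772.2 226.9  67. ]
flat [ 288  198   89   43 1208] [ 585.9 -212.9   63.7] [ 479.9 -276.7   57. ] [ 797.2 -134.5   67. ]
flat [410 260  39  24 125] [ 570.4 -494.2   62. ] [ 502.2 -499.7   57.3] [ 639.5 -488.6   66.9]
tall minx None
```

{"api": "jog_arm", "payload": {"deltas": "-20 -14 0 -0.02 60;-67 -46 0 -0.05 30;-118 -81 0 -0.09 0;-169 -116 0 -0.13 0;-220 -151 0 -0.17 0;-271 -186 0 -0.21 0;-322 -221 0 -0.25 0;-373 -256 0 -0.29 0;-420 -289 0 -0.31 0;-455 -313 0 -0.326 0", "squeeze": 10}}

```text
clock: 1.35
eef_pos: [503.1, 103.1, 219.2]
eef_rot: [-3.141, -0.0, -3.09]
wrist_force: [0.7, 1.0, -0.5]
finger_gap: 0.6
```

Run:
```python
from cell import manip
s=manip.read_state()
for k in("clock","joints","eef_pos","eef_rot","wrist_force","finger_gap"):print(k,s[k].round(3))
```

```text
Traceback (most recent call last):
AttributeError: 'float' object has no attribute 'round'
```

{"api": "jog_arm", "payload": {"deltas": "-6 -8 10 0 0;-12 -16 30 0 0;-13 -17 55 0 0;-13 -17 80 0 0;-13 -17 100 0 0;-13 -17 115 0 0;-13 -17 123 0 0;-13 -17 127 0 0;-13 -17 127 0 0;-13 -17 127 0 0"}}

```text
clock: 2.6
eef_pos: [516.3, 88.9, 92.9]
eef_rot: [3.142, 0.001, -3.089]
wrist_force: [-0.0, 0.4, 0.5]
finger_gap: 0.8
```

Run:
```python
from h import *
for n,(a,b,c,d) in dict(scene=(155,265,175,365),top=(150,230,180,350)).items():
    p,D=optics.camera(n); cv2.imwrite(f"pics/{n}1.png",cv2.resize(p[a:b,c:d,::-1],None,fx=4.2,fy=4.2,interpolation=cv2.INTER_CUBIC))
```

```text
(no output)
```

View pics/scene1.png

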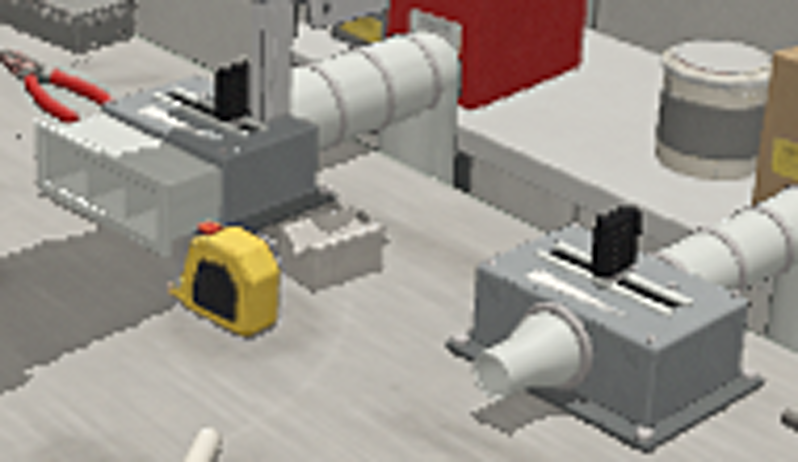

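The closed fingers stand beside the wide lever's tab at about (270,70), on the shut side and clear of it. Now I push toward open.

{"api": "jog_arm", "payload": {"deltas": "0 6 0 0 0;0 12 0 0 0;0 17 0 0 0;0 22 0 0 0;0 27 0 0 0;0 32 0 0 0;0 37 0 0 0;0 42 0 0 0;0 47 0 0 0;0 52 0 0 0"}}

```text
clock: 3.95
eef_pos: [513.3, 141.1, 92.5]
eef_rot: [-3.141, 0.0, -3.089]
wrist_force: [0.4, -6.1, 2.2]
finger_gap: 0.5
```

{"api": "jog_arm", "payload": {"deltas": "0 4 0 0 0;0 8 0 0 0;0 12 0 0 0;0 16 0 0 0;0 20 0 0 0;0 23 0 0 0;0 25 0 0 0;0 26 0 0 0;0 27 0 0 0;0 27 0 0 0"}}

```text
clock: 5.2
eef_pos: [511.9, 167.7, 92.5]
eef_rot: [3.142, 0.0, -3.089]
wrist_force: [-0.1, 0.5, 0.4]
finger_gap: 0.3
```

{"api": "jog_arm", "payload": {"deltas": "0 0.5 0 0 0;0 1 0 0 0;0 1.5 0 0 0;0 2 0 0 0;0 2.5 0 0 0;0 3 0 0 0;0 3.5 0 0 0;0 4 0 0 0;0 4 0 0 0;0 4 0 0 0"}}

```text
clock: 6.45
eef_pos: [511.8, 170.0, 92.5]
eef_rot: [-3.139, -0.001, -3.09]
wrist_force: [-0.6, -15.9, 2.7]
finger_gap: 0.6
```

Run:
```python
from h import *
for n,(a,b,c,d) in dict(scene=(155,265,175,365),top=(150,230,180,350)).items():
    p,D=optics.camera(n); cv2.imwrite(f"pics/{n}2.png",cv2.resize(p[a:b,c:d,::-1],None,fx=4.2,fy=4.2,interpolation=cv2.INTER_CUBIC))
```

```text
(no output)
```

View pics/scene2.png

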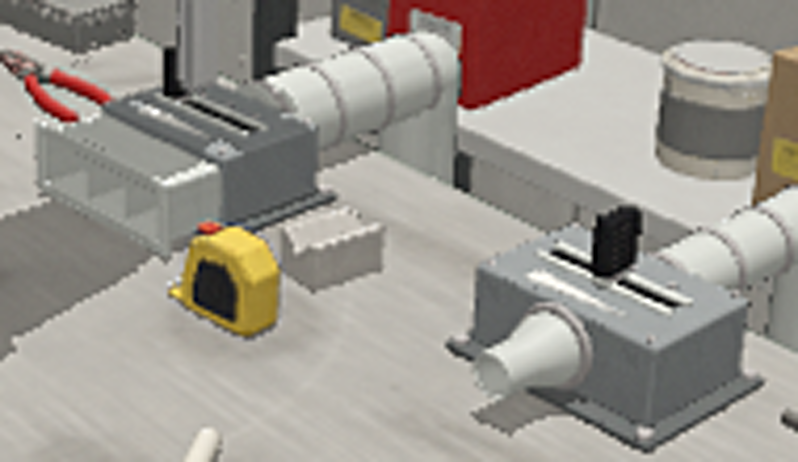

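The wide tab has moved to about (170,75), the far end of the slot by the broad end of the wedge. The 16 N reaction at zero travel means it's against the hard stop. Next I back off and go over to the round-nozzle valve.

{"api": "jog_arm", "payload": {"deltas": "0 -8 0 0 0;0 -20 0 0 0;0 -26 -20 0 0;0 -28 -50 0 0;-1 -40 -75 0 0;-4 -80 -80 0 0;-7 -130 -80 0 0;-10 -180 -80 0 0;-13 -230 -80 0 0;-16 -275 -80 0 0"}}

```text
clock: 7.8
eef_pos: [541.8, -104.2, 172.5]
eef_rot: [3.141, 0.0, -3.09]
wrist_force: [0.7, 0.4, 0.6]
finger_gap: 0.9
```

{"api": "jog_arm", "payload": {"deltas": "-1.5 -30 0 0 0;-3 -50 0 0 0;-3 -58 5 0 0;-3 -58 25 0 0;-3 -58 45 0 0;-3 -58 60 0 0;-3 -58 72 0 0;-3 -58 78 0 0;-3 -58 80 0 0;-3 -58 80 0 0"}}

```text
clock: 9.05
eef_pos: [548.2, -159.9, 92.8]
eef_rot: [-3.141, 0.0, -3.089]
wrist_force: [-0.3, 0.3, 0.2]
finger_gap: 0.5
```

Run:
```python
from h import *
a=[]
for n,(y,b,c,d) in dict(scene=(155,265,175,365),top=(150,230,180,350)).items():
    p,D=optics.camera(n); a.append(cv2.resize(p[y:b,c:d,::-1],(600,290),interpolation=cv2.INTER_CUBIC))
cv2.imwrite("pics/both3.png",np.vstack(a))
```

```text
(no output)
```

View pics/both3.png

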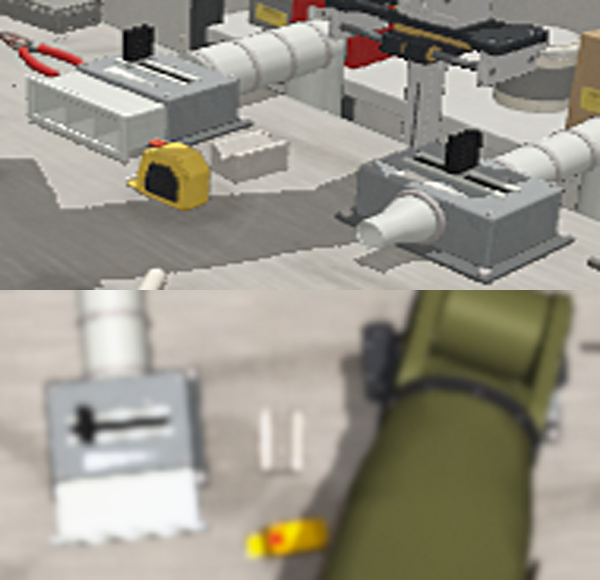

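The wide lever stays at the broad end: its tab is at (138,42) in the scene view and (85,425) in the top view. The fingers stand on the open side of the round-nozzle tab at (425,105). Now I push it shut.

{"api": "jog_arm", "payload": {"deltas": "0 -6 0 0 0;0 -12 0 0 0;0 -17 0 0 0;0 -22 0 0 0;0 -27 0 0 0;0 -32 0 0 0;0 -37 0 0 0;0 -42 0 0 0;0 -46 0 0 0;0 -48 0 0 0"}}

```text
clock: 10.4
eef_pos: [550.5, -208.2, 92.4]
eef_rot: [-3.141, -0.0, -3.09]
wrist_force: [-0.4, 0.2, 0.1]
finger_gap: 0.4
```

{"api": "jog_arm", "payload": {"deltas": "0 -1 0 0 0;0 -2 0 0 0;0 -3 0 0 0;0 -4 0 0 0;0 -5 0 0 0;0 -5.5 0 0 0;0 -6 0 0 0;0 -6 0 0 0;0 -6 0 0 0;0 -6 0 0 0"}}

```text
clock: 11.65
eef_pos: [550.8, -213.6, 92.4]
eef_rot: [3.141, -0.0, -3.089]
wrist_force: [0.3, 1.9, 0.9]
finger_gap: 0.8
```

Just in contact. I press a little further to confirm the stop, then retreat.

{"api": "jog_arm", "payload": {"deltas": "0 -0.5 0 0 0;0 -1 0 0 0;0 -1.5 0 0 0;0 -2 0 0 0;0 -2.5 0 0 0;0 -3 0 0 0;0 -3 0 0 0;0 -3 0 0 0;0 -3 0 0 0;0 -3 0 0 0"}}

```text
clock: 12.9
eef_pos: [550.8, -214.0, 92.5]
eef_rot: [3.137, -0.001, -3.088]
wrist_force: [-2.6, 21.9, 7.8]
finger_gap: 0.4
```

{"api": "jog_arm", "payload": {"deltas": "0 8 0 0 0;0 22 0 0 0;0 30 -10 0 0;0 30 -40 0 0;0 30 -80 0 0;20 40 -120 0 0;60 60 -140 0 0;100 80 -140 0 0;130 90 -140 0 0;150 100 -140 0 0"}}

```text
clock: 14.15
eef_pos: [394.8, -124.3, 233.3]
eef_rot: [-3.141, 0.001, -3.09]
wrist_force: [0.4, 0.0, 0.4]
finger_gap: 0.5
```

{"api": "jog_arm", "payload": {"deltas": "30 40 -20 0 0;60 80 -40 0 0;80 120 -40 0 0;80 160 -40 0 0;80 200 -40 0 0;80 240 -40 0 0;80 280 -40 0 0;80 310 -40 0 0;80 320 -40 0 0;80 320 -40 0 0"}}

```text
clock: 15.4
eef_pos: [299.3, 190.6, 272.7]
eef_rot: [-3.141, 0.0, -3.088]
wrist_force: [0.0, 0.0, 0.1]
finger_gap: 0.2
```

Run:
```python
from h import *
a=[]
for n,(y,b,c,d) in dict(scene=(155,265,175,365),top=(150,230,180,350)).items():
    p,D=optics.camera(n); a.append(cv2.resize(p[y:b,c:d,::-1],(600,290),interpolation=cv2.INTER_CUBIC))
    P=cloud(n,D)
    m=(p.max(2)<60)&(D>0)&(P[...,2]>72)&(P[...,2]<118)&(P[...,0]>480)&(P[...,0]<620)&(abs(P[...,1])<300)
    k,l,st,ce=cv2.connectedComponentsWithStats(m.astype(np.uint8))
    for i in range(1,k):
        if st[i,4]>6:q=P[l==i];print(n,np.median(q,0).round(1),q.min(0).round(1),q.max(0).round(1))
cv2.imwrite("pics/both4.png",np.vstack(a))
```

```text
scene [507.1 181.1  94.9] [494.5 176.1  75.2] [530.6 197.1 112.1]
scene [ 545.7 -240.3   95.8] [ 536.8 -245.    74.3] [ 569.  -228.4  113.3]
top [ 551.2 -227.8  106.1] [ 537.7 -235.    74.6] [ 565.3 -223.5  113.3]
top [509.2 186.2 105.6] [498.1 182.8  74.5] [522.8 193.7 111.6]
```

View pics/both4.png

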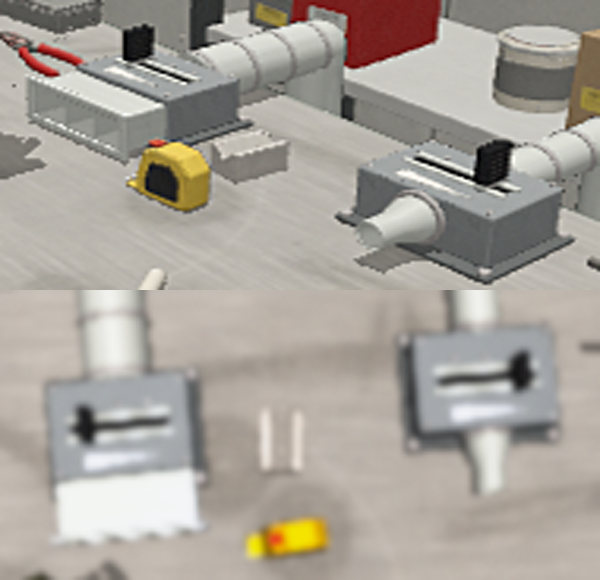

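The wide tab is at the open end, at (85,425) in the top view. The round-nozzle tab is at the shut end, at (522,370). The tape measure and V-block haven't moved, and the arm is clear.

```bash
python3 -c "
from cell import workorder; print(workorder.sign_off())"
```

```text
the job is handed in; nothing more can be done
None
```

The fume extraction is switched over from the round nozzle to the wide hood, and I handed the job in at about 15.5 s of the 43 s allowed.

- **Wide hood (first):** with the closed fingertips I pushed its lever past the half-open click to the fully open stop. It stopped moving under about 16 N. The cameras show the tab moved roughly 57–59 mm, to the broad end of the wedge.
- **Round nozzle (second):** its lever started about half open. I pushed it back to shut, where it stopped moving under about 22 N, at the point of the wedge. The cameras show the tab moved about 30 mm.
- **Final pictures:** both levers stayed in place after the arm withdrew, and the wrist force read about 0 N. The tape measure and V-block lie where they were. I did not check the pliers, hex key and steel plate again at the end, but the arm's path stayed high over the bench.

No checks failed. The two cameras disagree by 5–12 mm on the tab positions across the bench, because each sees a different face of the tab, but they agree on how far each lever moved.

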